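# Fit the desiccant cartridge and set the dry-air valve for the iron-finds store

## Task

Pick up the tall white desiccant cartridge and slide it into the open round socket of the dry-air unit, keeping hold of it until it is fully home. Then take the crank handle of the unit's hand wheel, close the valve clockwise to its stop, back it off exactly two full turns, and finish while still gripping the handle there: do not let go at the end. Leave the other things on the bench where they are.

Things in the scene. Friction and masses are not known exactly. Their poses are not given: they have to be found in the camera images.
- cartridge: Desiccant cartridge: plain white plastic cylinder with two thin aluminium bands, 36 mm diameter, 115 mm tall, about 120 g, standing loose and upright on the bench; the tallest and slimmest of the three upright containers there. Origin: centre of its underside, z up its axis. Lower edge bevelled from 28 to 36 mm diameter over the lowest 5 mm.
- unit: Dry-air unit, fixed to the bench: grey plate 120 x 300 x 12 mm with a square aluminium block (66 x 66 mm, top 78 mm above the bench, round socket) centred at its own y = -85 mm, a brass valve with hand wheel at y = +85 mm, and a pipe and small gauge (87 mm high) between. Origin: centre of the plate's underside on the bench; x across the plate, y along it, z up; place and yaw vary.
- socket_mouth (a point): Centre of the socket's mouth, in the block's top face, 78 mm above the bench. Round vertical hole 38.5 mm in diameter, 58 mm deep, with a 2 mm bevelled mouth; the seated cartridge stands 57 mm out of it.
- socket_floor (a point): Centre of the socket's floor, 58 mm below the mouth, 20 mm above the bench.
- wheel_axis (a point): Point on the hand wheel's vertical axis, level with handle_grip (126 mm above the bench). The wheel is dark steel with three spokes, its rim 112 mm over all, the rim's top 100 mm above the bench; it does not rise or sink as it turns.
- handle_grip (a point): Middle of the crank handle, 126 mm above the bench: an upright black plastic grip, 22 mm diameter, 103 to 149 mm above the bench, on the wheel rim 50 mm from the wheel's axis. It spins freely on its pin, so it can be pinched from above and carried round in circles without turning the gripper.
- wheel (a joint): Turn of the wheel, rad: 0 is closed on a hard stop; grows anticlockwise seen from above (opening), so two turns open is 12.57; far stop at 20. Starts at 1.6 to 5.6. In the unit's frame the handle lies at this angle round the wheel axis, from the unit's +x towards its +y. Takes about 2 N at the handle to turn; stays where it is left.
- amber_bottle: Bystander: small amber bottle with white cap, 46 mm diameter, 85 mm tall, loose. Origin: centre of its underside.
- white_jar: Bystander: squat white jar with black lid, 56 mm diameter, 60 mm tall, loose. Origin: centre of its underside.
- caliper: Bystander: caliper lying loose on the bench, 190 mm long, 12 mm high. Origin: under the middle of its beam, x along the beam.
- screwdriver: Bystander: screwdriver lying loose on the bench, 170 mm long, along its x.
- find_box: Bystander: open cardboard box 90 x 110 x 45 mm, loose. Origin: centre of its underside.
- sherd: Bystander: flat piece of pottery, about 60 x 45 x 8 mm, loose. Origin: on its underside.
Things that resemble listed ones, but are neither listed nor needed, are in the scene too. Leave any red look-alike of the cartridge alone.

How it is judged (in metres and radians):
On the way, in this order (a step that is already met when the one before it is completed fails the run):
1. the cartridge is fully home in the socket while the fingers are still on it (z of cartridge in the frame of socket_floor below 0.004 m and horizontal distance between cartridge and socket_floor below 0.004 m and angle between cartridge's own z axis and vertical below 0.06 rad and contact force between the fingers and cartridge above 1 N), for 0.1 s.
2. the valve is closed to its stop (value of joint wheel below 0.08 rad), for 0.1 s.
At the end, for the whole second after the job is handed in: The cartridge is upright in the socket, within 4 mm of its floor and axis; the wheel stands two turns (12.57 rad) open from its stop, within 0.2 rad, and still; the fingers are gripping the crank handle with more than 2 N, the TCP within 30 mm of the handle's middle (z of cartridge in the frame of socket_floor below 0.004 m and horizontal distance between cartridge and socket_floor below 0.004 m and angle between cartridge's own z axis and vertical below 0.06 rad and value of joint wheel between 12.366 and 12.766 rad and contact force between the fingers and handle above 2 N and distance between the grasp point and handle_grip below 0.03 m and velocity of joint wheel between -0.1 and 0.1 rad/s); the arm keeps its last pose, push and grip.
It fails at once if a bystander is moved more than 25 mm (distance of any of amber_bottle, white_jar, caliper, screwdriver, find_box, sherd from where it was at the start of the episode above 0.025 m).
It also fails if it takes over 69 s, if anything falls off the work surface, if the arm or the gripper's body presses on something with over 40 N, if the wrist force passes 120 N, or if a joint passes its speed limit or range.

## Robot

A 6-joint arm with a two-finger parallel gripper is mounted at the origin on the work surface. World frame = base frame: x ahead of the robot, y to its left, z up, the work surface at z = 0. Lengths are in m, angles in degrees, forces in N, time in s.
With the tool pointing down it reaches from about 0.25 to 0.725 m from the base axis. Payload 9.7 kg.
Tool frame: the origin (TCP) lies between the finger pads, 19 mm behind the fingertips; this is the grasp point; z points along the fingers, y is the direction in which the jaws open and shut (so a half turn about z gives the same grasp; the last joint's range is limited). The gripper opens to 85 mm and grips with 20 to 120 N. Pads are 22 mm wide; open, the fingers measure 114 mm over their backs; the gripper's body (76 mm by 85 mm) begins 54 mm behind the grasp point. The pads swing forward as they close: fully open they stand 13 mm farther back than shut.
Start: joints at [-66.463, 4.979, 10.078, 95.1, 0, 90], TCP at [0.22, -0.504, 0.25] pointing down, gripper open.
Joint ranges: [-179.16, 179.16], [-48.56, 103.87], [-65.8, 70.77], [-126.05, 130.52], [-82.76, 87.17], [-180, 180]. Speed limits (degrees/s): [127.2, 127.2, 147.25, 180, 180, 180].

## Interface

Orientations are given as [roll, pitch, yaw] about the fixed x, y, z axes, in that order (R = Rz(yaw) Ry(pitch) Rx(roll)).
In Python, from workcell import monitor, cams, order gives the robot as it stands. The module is installed in compiled form; this text tells all that it offers.
- The arm moves only by the shell command python3 -m handwheel 'ROWS' [OPENING] [FORCE]. ROWS is JSON, a list of rows, each a list of 6 numbers: the shift along the tool's x, y, z in m, then the turn, a rotation vector about the tool's x, y, z in degrees. In form: [[tx, ty, tz, wx, wy, wz], ...]. A call has exactly 8 rows; each row shifts and turns the commanded pose from where the row before left it, along the tool's axes as they then stand; what a row does not reach is not made up. A row lasts 1/12 s, in which the tool goes at most 41.7 mm and 7.16 degrees, less where a joint would pass 70% of its speed; a pose out of reach is approached as far as the arm can. A call is refused whole if a number of a shift passes 0.0417 or a number of a turn 7.16, either way. A call with a gripper value outside its range is refused whole. OPENING is the opening, from -1 (shut) to 1 (fully open), set as the call begins (- or left out, the last holds). The fingers move at their own pace and stop on an object; FORCE is the grip in N (left out, the last holds). Time passes only in rows, so rows that do not move let the fingers close, or fill a call up. It gives the time, the measured TCP pose, the force and the opening at its end, in the units of the state.
- monitor.get_obs(): the state, without advancing time (a new reading comes with each control period).
- cams.camera(name): name is "scene" or "top" or "wrist"; returns a dict with "img" (400x640x3 uint8, red, green, blue), "depth" (400x640 float32, m along the optical axis (not along the pixel's ray), 0 where there is no reading), "fx", "fy", "cx", "cy" (pixels), "distortion" ([k1, k2, p1, p2, k3] as OpenCV has them; the pictures are not rectified), "rvec" (rotation vector, rad) and "tvec" (3), from world to camera coordinates, as OpenCV has them; the wrist camera has in their place "tool_from_camera" (4x4, takes a point from camera to tool coordinates, whose origin is the TCP and whose axes are the flange's). Camera axes: x right, y down, z forward; pixel columns grow to the right and rows downward; lengths in m; the calibration is good to about 2 mm. A picture is of the moment at which its call begins: read the wrist's pose just before it.
- order.job_done(): hands the job in, once; it reports no verdict.
The state is a dict: "time": time; "q": joint angles; "qd": joint speeds; "joint_efforts": joint torques, N m; "ee_pos": TCP position; "tcp_rot": TCP orientation; "wrist_force": force on the tool from outside, world axes, zero at the start; "torque": the same for the moment, N m; "opening": finger opening in m.
Only numpy, scipy, OpenCV 4.12 (cv2) and the standard library are available. Lean on these libraries where they do the work, as an engineer would, in place of code of your own. Each camera call takes 0.05 s, during which the arm holds its last target. There are 200 camera calls.

## Working session

There is one attempt and no reset: what is moved stays moved. The work goes in short steps, Python scripts to look and compute and a shell command to move; the robot and the scene stay as the last step left them, time stands still between calls to the robot, and variables do not carry over. Pictures are saved under pics/ and viewed, about 8 in all and at most 12, crops included, and the job is handed in when it is done.

```bash
mkdir -p pics; ls; python3 - <<'E'
from workcell import monitor,cams
import cv2,numpy as np
o=monitor.get_obs();print(o)
for n in("top","scene"):
    c=cams.camera(n);cv2.imwrite(f"pics/{n}0.png",c["img"][:,:,::-1]);np.savez(f"{n}0.npz",**{k:v for k,v in c.items()})
    print(n,c["fx"],c["cx"],c["cy"],c["distortion"],c["rvec"],c["tvec"])
E
```

```text
pics
{'time': 0.0, 'q': array([-6.64623787e+01,  5.01073452e+00,  1.00336011e+01,  9.50969330e+01,
       -2.47800147e-04,  8.99977829e+01]), 'qd': array([ 0.06409833,  0.04314324, -0.03379247,  0.06043245,  0.05493574,
       -0.02629197]), 'joint_efforts': array([-1.51872533e-03, -5.20391607e+01,  4.64795423e+01,  1.65160076e-02,
       -1.60115428e-04, -3.38986251e-05]), 'ee_pos': array([ 0.21956571, -0.5040641 ,  0.2492789 ]), 'tcp_rot': array([-1.79925934e+02,  2.44933953e-04,  2.35398386e+01]), 'wrist_force': array([ 0.01014236, -0.2532877 , -0.23733465]), 'torque': array([0.00483651, 0.03578251, 0.04395792]), 'opening': 0.08530809708139231}
top 409.70519468309914 313.6179852109084 194.20318621817862 [-0.02509854  0.          0.          0.          0.        ] [ 2.13389336 -2.17293525  0.13855302] [0.06723842 0.55851821 0.84102329]
scene 416.6570437393886 317.1745898847311 192.89489902869616 [-0.03804176  0.          0.          0.          0.        ] [ 2.16196266  1.42185207 -0.4315685 ] [-0.29178241 -0.32835798  1.13602462]
```

View pics/top0.png

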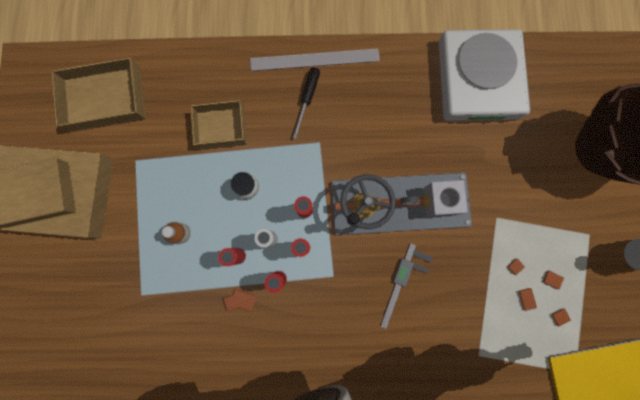

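View pics/scene0.png

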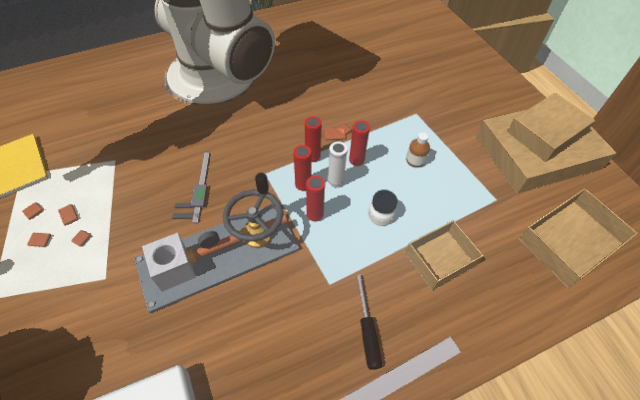

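The top view shows the white cartridge's top at (264,239), with four red look-alikes at (303,206), (301,247), (276,281) and (232,257). The socket is at (450,198), the wheel hub at (368,202) and the handle at (353,219). The scene view agrees. Next I'll measure these from depth.

```bash
cat > h.py <<'E'
import numpy as np,cv2
from scipy.optimize import least_squares
def cloud(c,R=None,t=None):
    K=np.array([[c["fx"],0,c["cx"]],[0,c["fy"],c["cy"]],[0,0,1.]],float)
    d=c["depth"];h,w=d.shape
    uv=np.stack(np.meshgrid(np.arange(w),np.arange(h)),-1).reshape(-1,1,2).astype(float)
    n=cv2.undistortPoints(uv,K,np.array(c["distortion"],float)).reshape(h,w,2)
    P=np.dstack([n*d[...,None],d])
    if R is None:
        R=cv2.Rodrigues(np.array(c["rvec"],float))[0].T; t=-R@np.array(c["tvec"],float).ravel()
    W=P@R.T+t; W[d<=0]=np.nan
    return W
def project(c,p):
    K=np.array([[c["fx"],0,c["cx"]],[0,c["fy"],c["cy"]],[0,0,1.]],float)
    return cv2.projectPoints(np.atleast_2d(p).astype(float),np.array(c["rvec"],float),np.array(c["tvec"],float),K,np.array(c["distortion"],float))[0][:,0]
def circ(P,r=None,x0=None):
    x0=P[:,:2].mean(0) if x0 is None else x0
    f=lambda v:np.hypot(*(P[:,:2]-v[:2]).T)-(r if r else v[2])
    return least_squares(f,list(x0)+([] if r else [.02]),loss="soft_l1",f_scale=.001).x
E
python3 - <<'E'
from h import *
for n in("top","scene"):
    c=np.load(f"{n}0.npz");c={k:c[k] for k in c};W=cloud(c);z=W[...,2];np.save(n+"W.npy",W)
    print(n,"bench z",np.nanmedian(z[330:370,150:300]) if n=="top" else np.nanmedian(z[300:330,520:560]))
    # tops of tall containers: points at z>.105
    m=((z>.107)&(z<.16)).astype(np.uint8)
    k,l,s,ce=cv2.connectedComponentsWithStats(m)
    for i in range(1,k):
        if s[i,4]>25:
            Q=W[l==i]; r=c["img"][l==i].mean(0).round()
            if 0.2<np.hypot(*Q.mean(0)[:2])<0.9: print(ce[i].round(),s[i,4],"mid",((Q.min(0)+Q.max(0))/2).round(4),"ext",np.ptp(Q,0).round(3),"mean",Q.mean(0).round(4),r)
E
```

```text
top bench z 0.00011612888561224333
[604. 142.] 1209 mid [ 0.649  -0.5399  0.1335] ext [0.187 0.103 0.053] mean [ 0.6386 -0.5092  0.139 ] [31. 20. 15.]
[303. 205.] 273 mid [0.5287 0.0782 0.1142] ext [0.035 0.035 0.01 ] mean [0.5282 0.0787 0.1152] [114.  64.  65.]
[368. 201.] 31 mid [ 0.5348 -0.0493  0.1085] ext [0.012 0.012 0.003] mean [ 0.5348 -0.0496  0.1085] [116. 113. 115.]
[352. 219.] 123 mid [ 0.4985 -0.016   0.1308] ext [0.021 0.021 0.043] mean [ 0.4975 -0.0144  0.1443] [40. 38. 39.]
[263. 238.] 277 mid [0.4663 0.1556 0.1141] ext [0.035 0.035 0.01 ] mean [0.4665 0.155  0.1154] [125. 126. 126.]
[300. 247.] 279 mid [0.4479 0.0851 0.1144] ext [0.035 0.035 0.01 ] mean [0.447  0.0853 0.1153] [116.  67.  68.]
[227. 257.] 291 mid [0.4312 0.2253 0.1136] ext [0.034 0.035 0.011] mean [0.4311 0.2247 0.1151] [113.  64.  65.]
[273. 283.] 294 mid [0.3809 0.1372 0.1135] ext [0.034 0.035 0.012] mean [0.381  0.1368 0.1153] [113.  58.  57.]
scene bench z -0.00026855417117704894
[313. 123.] 209 mid [0.3835 0.139  0.1129] ext [0.038 0.036 0.011] mean [0.3869 0.1377 0.1148] [148.  72.  67.]
[361. 128.] 202 mid [0.4359 0.2265 0.1133] ext [0.035 0.035 0.012] mean [0.4378 0.2252 0.1144] [148.  75.  73.]
[338. 149.] 241 mid [0.4706 0.1568 0.1128] ext [0.037 0.036 0.012] mean [0.4727 0.1561 0.1145] [170. 170. 169.]
[302. 152.] 236 mid [0.4503 0.0869 0.113 ] ext [0.037 0.035 0.012] mean [0.453  0.0865 0.1147] [149.  73.  71.]
[262. 182.] 225 mid [ 0.5031 -0.0142  0.1292] ext [0.019 0.021 0.044] mean [ 0.507  -0.0153  0.1348] [58. 50. 47.]
[315. 184.] 277 mid [0.5312 0.0803 0.1131] ext [0.037 0.036 0.012] mean [0.5338 0.0794 0.1146] [149.  80.  81.]
[252. 209.] 33 mid [ 0.5381 -0.0474  0.1088] ext [0.013 0.012 0.004] mean [ 0.5383 -0.0475  0.1083] [158. 154. 153.]
```

```bash
python3 - <<'E'
from h import *
for n in("top","scene"):
    c=np.load(f"{n}0.npz");W=np.load(n+"W.npy");z=W[...,2]
    near=(np.hypot(W[...,0]-.53,W[...,1]+.21)<.09)
    m=near&(z>.072)&(z<.084)
    k,l,s,ce=cv2.connectedComponentsWithStats(m.astype(np.uint8));i=1+np.argmax(s[1:,4]);Q=W[l==i]
    print(n,"block top",s[i,4],cv2.minAreaRect(Q[:,:2].astype(np.float32)),np.median(Q[:,2]))
    # hole: pixels inside block hull deeper than .07
    b=cv2.convexHull(np.argwhere(l==i)[:,::-1].astype(np.int32));mk=np.zeros(z.shape,np.uint8);cv2.fillConvexPoly(mk,b,1)
    hole=(mk>0)&(z<.07);print("hole px mean",np.argwhere(hole).mean(0)[::-1],hole.sum())
    # boundary: block-top pixels adjacent to hole
    big=max(cv2.findContours(hole.astype(np.uint8),0,1)[0],key=cv2.contourArea);h2=np.zeros_like(mk);cv2.drawContours(h2,[big],0,1,-1)
    ring=(cv2.dilate(h2,np.ones((3,3)))>0)&(l==i);print("hole circ",circ(W[ring]),ring.sum())
    r=(z>.092)&(z<.104)&(np.hypot(W[...,0]-.537,W[...,1]+.048)<.07)&(np.hypot(W[...,0]-.537,W[...,1]+.048)>.035);
    print("rim",circ(W[r]),r.sum())
E
```

```text
top block top 815 ((0.5428452491760254, -0.2203066051006317), (0.06655539572238922, 0.06795773655176163), 1.4801028966903687) 0.0780437208527276
hole px mean [449.06643357 197.54895105] 286
hole circ [ 0.54268068 -0.21919706  0.0201663 ] 72
rim [ 0.53490551 -0.04863253  0.04928196] 908
scene block top 1007 ((0.5462070107460022, -0.21823766827583313), (0.06874158978462219, 0.06581242382526398), 2.457669973373413) 0.07741250135819244
hole px mean [164.51057402 255.14803625] 331
hole circ [ 0.54709184 -0.21774392  0.01978859] 70
rim [ 0.54133214 -0.04826086  0.04911099] 1044
```

```bash
python3 -m handwheel '[[0.01,0,0,0,0,0],[0.03,0.01,0,0,0,6.5],[0.04,0,0,0,0,7],[0.04,0,0,0,0,7],[0.04,0,0,0,0,7],[0.04,0,0,0,0,7],[0.03,0.01,0,0,0,7],[0,0,0,0,0,7]]' -0.1 30
```

```text
time: 0.77
ee_pos: [0.4487, -0.4946, 0.2455]
tcp_rot: [-179.9, 0.2, -24.7]
wrist_force: [-0.3, -1.3, -0.5]
opening: 0.0386
```

```bash
python3 - <<'E'
from workcell import monitor;print(monitor.get_obs()['q'])
E
```

```text
[-4.78013453e+01  2.24853717e+01  3.04827622e+01  9.82240092e+01
  3.74390268e-02  1.56905717e+02]
```

```bash
python3 -m handwheel '[[0,0,0,0,0,-7.1],[0,0,0,0,0,-7.1],[0,0,0,0,0,-7.1],[0,0,0,0,0,-7.1],[0,0,0,0,0,-7.1],[0,0,0,0,0,-7.1],[0,0,0,0,0,-7.1],[0,0,0,0,0,-7.1]]' 0.4 30
python3 -m handwheel '[[0,0,0,0,0,-7.1],[0,0,0,0,0,-7.1],[0,0,0,0,0,-7.1],[0,0,0,0,0,-7.1],[0,0,0,0,0,-7.1],[0,0,0,0,0,-7.1],[0,0,0,0,0,-7.1],[0,0,0,0,0,-7.1]]'
python3 -m handwheel '[[0.035,0.012,0,0,0,-1],[0.035,0.012,0,0,0,0],[0.035,0.012,0,0,0,0],[0.035,0.012,0,0,0,0],[0.035,0.012,0,0,0,0],[0.035,0.012,0,0,0,0],[0.035,0.012,0,0,0,0],[0.03,0.012,0,0,0,0]]'
python3 -m handwheel '[[0,0,0,0,0,0],[0,0,0,0,0,0],[0,0,0,0,0,0],[0,0,0,0,0,0],[0,0,0,0,0,0],[0,0,0,0,0,0],[0,0,0,0,0,0],[0,0,0,0,0,0]]'
cat >> h.py <<'E'
def wrist(name):
    from workcell import monitor,cams
    from scipy.spatial.transform import Rotation as Ro
    o=monitor.get_obs();c=cams.camera("wrist")
    R=Ro.from_euler("xyz",o["tcp_rot"],degrees=True).as_matrix();M=np.array(c["tool_from_camera"])
    cv2.imwrite(f"pics/{name}.png",c["img"][:,:,::-1])
    np.savez(name+".npz",**c)
    W=cloud(c,R@M[:3,:3],R@M[:3,3]+o["ee_pos"]);np.save(name+"W.npy",W)
    return o,c,W
def hole(W,x0):
    z=W[...,2];d=np.hypot(W[...,0]-x0[0],W[...,1]-x0[1])
    l=((d<.05)&(z>.07)&(z<.086)).astype(np.uint8)
    h=((d<.03)&(z<.068)).astype(np.uint8)
    ring=(cv2.dilate(h,np.ones((3,3)))>0)&(l>0)
    return circ(W[ring]),ring.sum(),cv2.minAreaRect(W[l>0][:,:2].astype(np.float32)),np.median(z[l>0])
E
python3 - <<'E'
from h import *
o,c,W=wrist("w1");print(o["ee_pos"],o["tcp_rot"],c["tool_from_camera"],np.nanmin(W,(0,1)),np.nanmax(W,(0,1)))
print(hole(W,(.545,-.219)))
E
```

```text
time: 1.43
ee_pos: [0.4438, -0.4941, 0.2496]
tcp_rot: [-180.0, -0.0, 32.6]
wrist_force: [-0.1, 2.0, -0.0]
opening: 0.0594
time: 2.1
ee_pos: [0.4438, -0.4941, 0.2496]
tcp_rot: [-180.0, -0.0, 89.4]
wrist_force: [0.6, 0.7, -0.4]
opening: 0.06
time: 2.77
ee_pos: [0.5402, -0.2169, 0.25]
tcp_rot: [180.0, -0.0, 90.1]
wrist_force: [-0.1, 1.0, 0.2]
opening: 0.0599
time: 3.43
ee_pos: [0.5395, -0.2203, 0.25]
tcp_rot: [-180.0, -0.0, 90.0]
wrist_force: [0.5, 0.4, -0.2]
opening: 0.0598
[ 0.53953933 -0.22034546  0.24995555] [-1.79997134e+02 -1.48474496e-03  8.99759458e+01] [[-5.53897990e-04 -9.65059569e-01 -2.62030002e-01  6.49497170e-02]
 [ 9.99999815e-01 -4.68449301e-04 -3.88567743e-04  1.21988834e-03]
 [ 2.52243247e-04 -2.62030169e-01  9.65059649e-01 -1.23964319e-01]
 [ 0.00000000e+00  0.00000000e+00  0.00000000e+00  1.00000000e+00]] [ 0.01699545 -1.30884796 -0.75705442] [ 1.95891089 -0.02676736  0.33421324]
(array([ 0.54728877, -0.21982166,  0.01944949]), np.int64(125), ((0.5474196076393127, -0.22024023532867432), (0.06623978167772293, 0.06665334850549698), 2.3369555473327637), np.float64(0.07794179275165317))
```

```bash
python3 -m handwheel '[[0.04,-0.007,0,0,0,0],[0.04,-0.007,0,0,0,0],[0.04,-0.007,0,0,0,0],[0.04,-0.007,0,0,0,0],[0.04,-0.007,0,0,0,0],[0.04,-0.007,0,0,0,0],[0.04,-0.007,0,0,0,0],[0.04,-0.007,0,0,0,0]]'
python3 -m handwheel '[[0.035,-0.007,0,0,0,0],[0.015,-0.004,0,0,0,0],[0.006,-0.002,0,0,0,0],[0,0,0,0,0,0],[0,0,0,0,0,0],[0,0,0,0,0,0],[0,0,0,0,0,0],[0,0,0,0,0,0]]'
python3 - <<'E'
from h import *
o,c,W=wrist("w2");print(o["ee_pos"],o["tcp_rot"])
z=W[...,2];m=((z>.107)&(z<.12)).astype(np.uint8)
k,l,s,ce=cv2.connectedComponentsWithStats(m)
for i in range(1,k):
    if s[i,4]>100:
        Q=W[l==i];T=Q[Q[:,2]>.113];print(ce[i].round(),s[i,4],cv2.minEnclosingCircle(T[:,:2].astype(np.float32)),Q[:,2].max(),c["img"][l==i].mean(0).round())
E
```

```text
time: 4.15
ee_pos: [0.4828, 0.1018, 0.2503]
tcp_rot: [180.0, -0.0, 90.0]
wrist_force: [0.2, -0.5, 0.0]
opening: 0.0596
time: 4.82
ee_pos: [0.4708, 0.1551, 0.25]
tcp_rot: [180.0, 0.0, 89.9]
wrist_force: [0.3, 0.7, -0.9]
opening: 0.0597
[0.47084301 0.15514001 0.25001659] [1.79996925e+02 3.50457709e-03 8.99325754e+01]
[276. 105.] 1600 ((0.43597280979156494, 0.2245931178331375), 0.017730552703142166) 0.11847457242380532 [133.  56.  55.]
[320. 189.] 1392 ((0.47110944986343384, 0.15492433309555054), 0.017947696149349213) 0.11798058170551518 [163. 166. 165.]
[223. 209.] 1400 ((0.3858800530433655, 0.13594204187393188), 0.0183919258415699) 0.11796615130466104 [142.  59.  55.]
[299. 262.] 1228 ((0.45143139362335205, 0.08491174876689911), 0.018502993509173393) 0.11772965027649596 [156.  84.  82.]
[376. 270.] 478 ((0.5287221670150757, 0.07688182592391968), 0.017644517123699188) 0.11758311799216004 [159.  74.  72.]
```

View pics/w2.png

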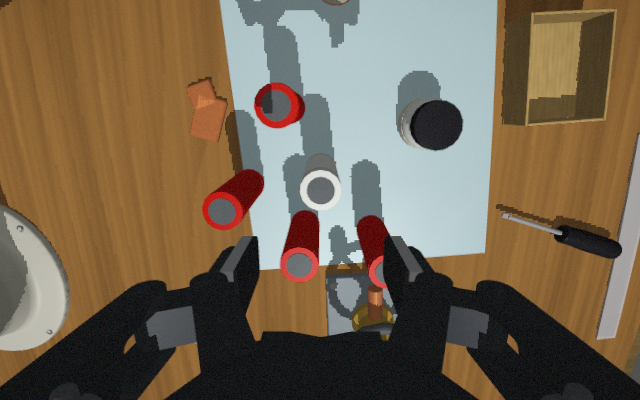

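The white cartridge top at (320,189) lies between the fingers, and the measured (0.4711, 0.1549) is right under the TCP. I'll descend and grip.

```bash
python3 -m handwheel '[[0,0,0.01,0,0,0],[0,0,0.025,0,0,0],[0,0,0.03,0,0,0],[0,0,0.03,0,0,0],[0,0,0.025,0,0,0],[0,0,0.02,0,0,0],[0,0,0.013,0,0,0],[0,0,0.005,0,0,0]]'
python3 -m handwheel '[[0,0,0,0,0,0],[0,0,0,0,0,0],[0,0,0,0,0,0],[0,0,0,0,0,0],[0,0,0,0,0,0],[0,0,0,0,0,0],[0,0,0,0,0,0],[0,0,0,0,0,0]]' -1 40
python3 -m handwheel '[[0,0,0,0,0,0],[0,0,0,0,0,0],[0,0,0,0,0,0],[0,0,-0.005,0,0,0],[0,0,-0.01,0,0,0],[0,0,-0.01,0,0,0],[0,0,-0.01,0,0,0],[0,0,-0.01,0,0,0]]'
```

```text
time: 5.53
ee_pos: [0.4692, 0.1554, 0.0889]
tcp_rot: [-179.8, 0.1, 90.0]
wrist_force: [0.5, -0.6, 0.4]
opening: 0.0597
time: 6.2
ee_pos: [0.4708, 0.1563, 0.0926]
tcp_rot: [179.9, -0.0, 90.0]
wrist_force: [-0.1, 0.6, 4.3]
opening: 0.0343
time: 6.87
ee_pos: [0.4706, 0.1562, 0.1383]
tcp_rot: [180.0, -0.0, 90.0]
wrist_force: [0.2, -0.2, -2.5]
opening: 0.0344
```

```bash
python3 -m handwheel '[[0,0,-0.016,0,0,0],[0,0,-0.025,0,0,0],[0,0,-0.025,0,0,0],[0,0,-0.025,0,0,0],[0,0,-0.025,0,0,0],[0,0,-0.012,0,0,0],[-0.012,0.003,0,0,0,0],[-0.024,0.0047,0,0,0,0]]'
python3 -m handwheel '[[-0.035,0.007,0,0,0,0],[-0.035,0.007,0,0,0,0],[-0.035,0.007,0,0,0,0],[-0.035,0.007,0,0,0,0],[-0.035,0.007,0,0,0,0],[-0.035,0.007,0,0,0,0],[-0.035,0.007,0,0,0,0],[-0.035,0.007,0,0,0,0]]'
python3 -m handwheel '[[-0.03,0.007,0,0,0,0],[-0.02,0.004,0,0,0,0],[-0.01,0.002,0,0,0,0],[0,0,0,0,0,0],[0,0,0,0,0,0],[0,0,0,0,0,0],[0,0,0,0,0,0],[0,0,0,0,0,0]]'
python3 - <<'E'
from h import *
from workcell import cams
o,c,W=wrist("w3");print(o["ee_pos"],o["tcp_rot"],o["wrist_force"],o["opening"])
z=W[...,2];e=o["ee_pos"]
m=(z>e[2]+.012)&(z<e[2]+.035)&(np.hypot(W[...,0]-e[0],W[...,1]-e[1])<.03);Q=W[m];print(m.sum(),Q.min(0),Q.max(0))
c=cams.camera("scene");cv2.imwrite("pics/s3.png",c["img"][100:300,100:420,::-1].repeat(2,0).repeat(2,1));Z=cloud(c)
d=np.hypot(Z[...,0]-e[0],Z[...,1]-e[1])<.035
for a in(.17,.18,.19,.2,.21):
    Q=Z[d&(abs(Z[...,2]-a)<.005)]
    if len(Q)>10:print(a,len(Q),circ(Q,.018,e[:2]))
E
```

```text
time: 7.53
ee_pos: [0.4785, 0.1209, 0.266]
tcp_rot: [179.9, -0.0, 90.2]
wrist_force: [-0.3, -0.0, -2.7]
opening: 0.0341
time: 8.2
ee_pos: [0.5339, -0.1623, 0.2646]
tcp_rot: [-180.0, -0.0, 90.0]
wrist_force: [1.3, 0.7, -1.5]
opening: 0.0344
time: 8.87
ee_pos: [0.5474, -0.2187, 0.2654]
tcp_rot: [180.0, 0.0, 90.1]
wrist_force: [-0.4, 0.3, -0.6]
opening: 0.0341
[ 0.5474067  -0.21873058  0.26540161] [1.79971541e+02 2.92405745e-03 9.01116030e+01] [-0.39634217  0.28393103 -0.63534468] 0.0341272667932569
9427 [ 0.51855195 -0.23818406  0.27740756] [ 0.57583302 -0.20141625  0.30039446]
0.18 58 [ 0.54636487 -0.21771164]
0.19 102 [ 0.54631724 -0.21759415]
0.2 94 [ 0.54613139 -0.21782827]
0.21 105 [ 0.54621974 -0.21786912]
```

View pics/s3.png

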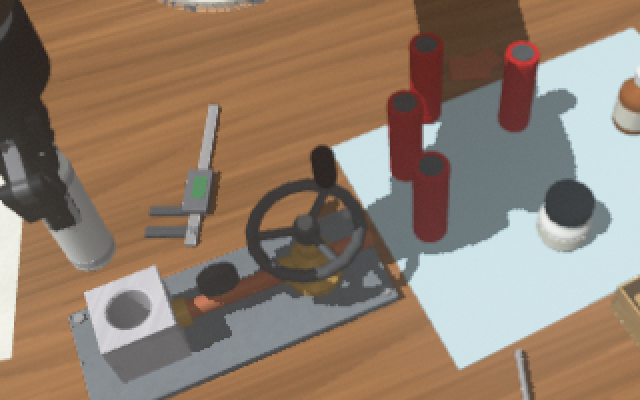

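The cartridge hangs upright and its axis is within about 1 mm of the socket. In this view the socket mouth is at (128,308) and the handle at (322,167). I'll insert it now.

```bash
python3 -m handwheel '[[0,0,0.01,0,0,0],[0,0,0.02,0,0,0],[0,0,0.02,0,0,0],[0,0,0.02,0,0,0],[0,0,0.01,0,0,0],[0,0,0.004,0,0,0],[0,0,0,0,0,0],[0,0,0,0,0,0]]'
python3 -m handwheel '[[0,0,0.003,0,0,0],[0,0,0.003,0,0,0],[0,0,0.003,0,0,0],[0,0,0.003,0,0,0],[0,0,0.003,0,0,0],[0,0,0.003,0,0,0],[0,0,0.003,0,0,0],[0,0,0,0,0,0]]'
```

```text
time: 9.63
ee_pos: [0.5477, -0.2198, 0.182]
tcp_rot: [179.9, 0.0, 90.0]
wrist_force: [0.4, 0.2, -1.6]
opening: 0.0343
time: 10.3
ee_pos: [0.5472, -0.2197, 0.1591]
tcp_rot: [-179.9, -0.0, 90.0]
wrist_force: [-0.3, 0.2, -1.5]
opening: 0.0342
```

```bash
python3 -m handwheel '[[0,0,0.005,0,0,0],[0,0,0.006,0,0,0],[0,0,0.006,0,0,0],[0,0,0.006,0,0,0],[0,0,0.006,0,0,0],[0,0,0.006,0,0,0],[0,0,0.005,0,0,0],[0,0,0,0,0,0]]'
python3 -m handwheel '[[0,0,0.002,0,0,0],[0,0,0.002,0,0,0],[0,0,0.002,0,0,0],[0,0,0.001,0,0,0],[0,0,0,0,0,0],[0,0,0,0,0,0],[0,0,0,0,0,0],[0,0,0,0,0,0]]'
```

```text
time: 10.97
ee_pos: [0.5469, -0.2196, 0.1185]
tcp_rot: [-179.9, -0.0, 90.0]
wrist_force: [0.2, -1.3, -1.9]
opening: 0.0343
time: 11.63
ee_pos: [0.5475, -0.2198, 0.1132]
tcp_rot: [180.0, 0.0, 90.0]
wrist_force: [0.1, 0.4, -1.7]
opening: 0.034
```

```bash
python3 -m handwheel '[[0,0,0.001,0,0,0],[0,0,0,0,0,0],[0,0,0.001,0,0,0],[0,0,0,0,0,0],[0,0,0,0,0,0],[0,0,0,0,0,0],[0,0,0,0,0,0],[0,0,0,0,0,0]]'
python3 -m handwheel '[[0,0,0.001,0,0,0],[0,0,0,0,0,0],[0,0,0.001,0,0,0],[0,0,0,0,0,0],[0,0,0,0,0,0],[0,0,0,0,0,0],[0,0,0,0,0,0],[0,0,0,0,0,0]]'
python3 - <<'E'
from h import *
from workcell import cams,monitor
for i in range(3):
    c=cams.camera("scene");o=monitor.get_obs();print(o["ee_pos"],o["wrist_force"])
E
```

```text
time: 12.3
ee_pos: [0.5476, -0.2199, 0.1126]
tcp_rot: [179.9, 0.0, 90.0]
wrist_force: [-3.6, 0.9, 9.1]
opening: 0.034
time: 12.97
ee_pos: [0.5477, -0.2201, 0.1125]
tcp_rot: [179.8, 0.1, 90.0]
wrist_force: [-7.6, 1.7, 22.8]
opening: 0.0345
[ 0.54772189 -0.2200529   0.11252801] [-8.73465785  2.02189836 22.94379077]
[ 0.54771125 -0.22005858  0.11253785] [-7.52628381  1.93652512 21.74167722]
[ 0.54772856 -0.22006776  0.11254147] [-6.61283428  1.90774104 22.15991438]
```

```bash
python3 - <<'E'
from h import *
for n in ("w2",):
    W=np.load(n+"W.npy");m=(np.hypot(W[...,0]-.4711,W[...,1]-.1549)<.012)&(W[...,2]>.1);print("standing top z median",np.median(W[m][:,2]))
o,c,W=wrist("w4");m=(np.hypot(W[...,0]-.5473,W[...,1]+.22)<.012)&(W[...,2]>.1);print("now",np.median(W[m][:,2]),m.sum())
Q=W[m];A=np.c_[Q[:,:2]-Q[:,:2].mean(0),np.ones(len(Q))];print("slope",np.linalg.lstsq(A,Q[:,2],rcond=None)[0])
E
```

```text
standing top z median 0.31614681596727234
now 0.17137206025770702 7058
slope [0.00985252 2.67285227 0.16079207]
```

```bash
python3 - <<'E'
from h import *
for n,x,y,lo,hi in(("w2",.4711,.1549,.105,.125),("w4",.5473,-.22,.12,.15)):
    W=np.load(n+"W.npy");m=(np.hypot(W[...,0]-x,W[...,1]-y)<.014)&(W[...,2]>lo)&(W[...,2]<hi)
    Q=W[m];A=np.c_[Q[:,:2]-Q[:,:2].mean(0),np.ones(len(Q))];print(n,np.median(Q[:,2]),m.sum(),"slope",np.linalg.lstsq(A,Q[:,2],rcond=None)[0])
E
```

```text
w2 0.11577161189458099 816 slope [ 0.00307915 -0.0026594   0.11576307]
w4 0.13585535320210734 4007 slope [ 0.01727992 -0.02425295  0.13581922]
```

The cartridge top has gone from 0.1158 to 0.1359, up 20.1 mm. The base is therefore on the socket floor, with 22 N of push. I'll relax the push, release, and go to look at the handle.

```bash
python3 -m handwheel '[[0,0,-0.001,0,0,0],[0,0,-0.001,0,0,0],[0,0,0,0,0,0],[0,0,0,0,0,0],[0,0,0,0,0,0],[0,0,0,0,0,0],[0,0,0,0,0,0],[0,0,0,0,0,0]]'
python3 -m handwheel '[[0,0,0,0,0,0],[0,0,0,0,0,0],[0,0,0,0,0,0],[0,0,0,0,0,0],[0,0,0,0,0,0],[0,0,0,0,0,0],[0,0,0,0,0,0],[0,0,0,0,0,0]]' 0.4
python3 -m handwheel '[[0,0,-0.01,0,0,0],[0,0,-0.025,0,0,0],[0,0,-0.03,0,0,0],[0,0,-0.03,0,0,0],[0,0,-0.025,0,0,0],[0.01,-0.002,-0.015,0,0,0],[0.025,-0.006,0,0,0,0],[0.035,-0.008,0,0,0,0]]'
python3 -m handwheel '[[0.035,-0.008,0,0,0,0],[0.035,-0.008,0,0,0,0],[0.035,-0.008,0,0,0,0],[0.02,-0.004,0,0,0,0],[0.01,0,0,0,0,0],[0,0,0,0,0,0],[0,0,0,0,0,0],[0,0,0,0,0,0]]'
python3 - <<'E'
from h import *
o,c,W=wrist("w5");print(o["ee_pos"],o["tcp_rot"])
z=W[...,2]
m=(np.hypot(W[...,0]-.503,W[...,1]+.0145)<.03)&(z>.143)&(z<.156);Q=W[m];print("handle",m.sum(),cv2.minEnclosingCircle(Q[:,:2].astype(np.float32)),np.median(Q[:,2]))
d=np.hypot(W[...,0]-.539,W[...,1]+.048)
r=(z>.094)&(z<.104)&(d<.07)&(d>.035);print("rim",circ(W[r]),r.sum(),W[r].min(0),W[r].max(0))
m=(d<.02)&(z>.105)&(z<.115);Q=W[m];print("hub",m.sum(),Q.min(0),Q.max(0))
c0=(np.hypot(W[...,0]-.5473,W[...,1]+.22)<.03)&(z>.12)&(z<.15);print("cart",c0.sum(),W[c0].min(0) if c0.any() else 0,W[c0].max(0) if c0.any() else 0)
E
```

```text
time: 13.83
ee_pos: [0.5476, -0.22, 0.1126]
tcp_rot: [179.9, 0.0, 90.0]
wrist_force: [-4.4, 1.5, 10.7]
opening: 0.0343
time: 14.5
ee_pos: [0.5474, -0.2198, 0.1109]
tcp_rot: [-180.0, -0.0, 90.0]
wrist_force: [-0.6, 1.0, -0.5]
opening: 0.0597
time: 15.17
ee_pos: [0.5318, -0.1507, 0.2476]
tcp_rot: [179.9, 0.1, 89.9]
wrist_force: [0.3, 0.8, -0.7]
opening: 0.0596
time: 15.83
ee_pos: [0.5036, -0.0157, 0.2461]
tcp_rot: [180.0, 0.0, 90.0]
wrist_force: [0.1, -0.3, -0.7]
opening: 0.0599
[ 0.50363769 -0.01573311  0.2461234 ] [1.79993251e+02 1.81726868e-02 8.99901593e+01]
handle 612 ((0.5029933452606201, -0.01659778319299221), 0.010995174758136272) 0.14847067971108668
rim [ 0.53909366 -0.04837434  0.04882048] 3506 [ 0.48436167 -0.10464917  0.09400742] [0.59627116 0.00548288 0.10230286]
hub 196 [ 0.53332733 -0.05729093  0.10503051] [ 0.54709113 -0.04329864  0.10984844]
cart 0 0 0
```

View pics/w5.png

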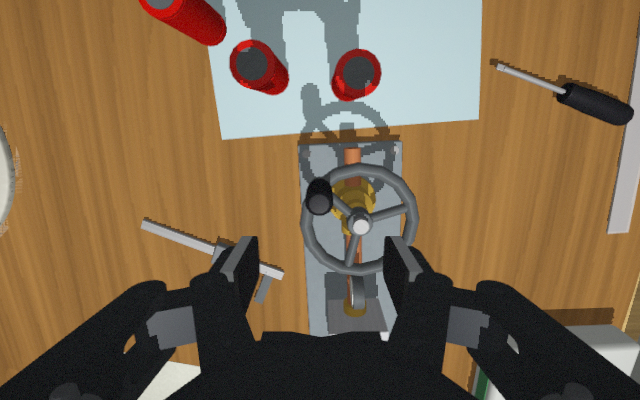

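The handle top is at (320,195) in the picture, or world (0.503, -0.016). The hub at (361,227) and the rim extents put the axis at (0.5403, -0.0501), which matches the socket plus the unit geometry. That makes the wheel about 2.37 rad. I'll descend, grip, and compute the waypoints.

```bash
python3 -m handwheel '[[0,0,0.01,0,0,0],[0,0,0.02,0,0,0],[0,0,0.025,0,0,0],[0,0,0.025,0,0,0],[0,0,0.02,0,0,0],[0,0,0.011,0,0,0],[0,0,0.005,0,0,0],[0,0,0,0,0,0]]' 0.4
python3 -m handwheel '[[0,0,0,0,0,0],[0,0,0,0,0,0],[0,0,0,0,0,0],[0,0,0,0,0,0],[0,0,0,0,0,0],[0,0,0,0,0,0],[0,0,0,0,0,0],[0,0,0,0,0,0]]' -1 40
python3 - <<'E'
from h import *
def rows(angs,r=.05):
    P=np.round(r*np.c_[np.sin(np.deg2rad(angs)),np.cos(np.deg2rad(angs))],4)
    for b in np.diff(P,axis=0).reshape(-1,8,2):
        print("[" + ",".join("[%g,%g,0,0,0,0]"%tuple(np.round(p,4)+0.) for p in b)+"]")
print("close");rows(137.8-8.5*np.arange(17))
print("open turn from 2.3");rows(2.3+15*np.arange(25))
E
```

```text
time: 16.55
ee_pos: [0.5029, -0.0153, 0.129]
tcp_rot: [-179.9, 0.0, 90.0]
wrist_force: [0.2, 0.0, 0.5]
opening: 0.0598
time: 17.22
ee_pos: [0.5037, -0.0148, 0.1312]
tcp_rot: [179.9, 0.0, 90.0]
wrist_force: [-0.5, -0.8, 7.0]
opening: 0.0206
close
[[0.0051,0.0053,0,0,0,0],[0.0042,0.0061,0,0,0,0],[0.0034,0.0066,0,0,0,0],[0.0023,0.0071,0,0,0,0],[0.0012,0.0073,0,0,0,0],[0.0001,0.0074,0,0,0,0],[-0.0009,0.0073,0,0,0,0],[-0.0021,0.0072,0,0,0,0]]
[[-0.003,0.0067,0,0,0,0],[-0.0041,0.0062,0,0,0,0],[-0.0049,0.0056,0,0,0,0],[-0.0057,0.0048,0,0,0,0],[-0.0063,0.0038,0,0,0,0],[-0.0068,0.0029,0,0,0,0],[-0.0072,0.0019,0,0,0,0],[-0.0073,0.0008,0,0,0,0]]
open turn from 2.3
[[0.0129,-0.0023,0,0,0,0],[0.0118,-0.0054,0,0,0,0],[0.01,-0.0084,0,0,0,0],[0.0076,-0.0107,0,0,0,0],[0.0045,-0.0122,0,0,0,0],[0.0012,-0.013,0,0,0,0],[-0.0023,-0.0129,0,0,0,0],[-0.0054,-0.0118,0,0,0,0]]
[[-0.0084,-0.01,0,0,0,0],[-0.0107,-0.0076,0,0,0,0],[-0.0122,-0.0045,0,0,0,0],[-0.013,-0.0012,0,0,0,0],[-0.0129,0.0023,0,0,0,0],[-0.0118,0.0054,0,0,0,0],[-0.01,0.0084,0,0,0,0],[-0.0076,0.0107,0,0,0,0]]
[[-0.0045,0.0122,0,0,0,0],[-0.0012,0.013,0,0,0,0],[0.0023,0.0129,0,0,0,0],[0.0054,0.0118,0,0,0,0],[0.0084,0.01,0,0,0,0],[0.0107,0.0076,0,0,0,0],[0.0122,0.0045,0,0,0,0],[0.013,0.0012,0,0,0,0]]
```

```bash
python3 -m handwheel '[[0.0051,0.0053,0,0,0,0],[0.0042,0.0061,0,0,0,0],[0.0034,0.0066,0,0,0,0],[0.0023,0.0071,0,0,0,0],[0.0012,0.0073,0,0,0,0],[0.0001,0.0074,0,0,0,0],[-0.0009,0.0073,0,0,0,0],[-0.0021,0.0072,0,0,0,0]]'
```

```text
time: 17.88
ee_pos: [0.5578, -0.0032, 0.1312]
tcp_rot: [180.0, 0.2, 90.0]
wrist_force: [-8.9, -12.7, 10.7]
opening: 0.0208
```

```bash
python3 -m handwheel '[[-0.003,0.0067,0,0,0,0],[-0.0041,0.0062,0,0,0,0],[-0.0049,0.0056,0,0,0,0],[-0.0057,0.0048,0,0,0,0],[-0.0063,0.0038,0,0,0,0],[-0.0068,0.0029,0,0,0,0],[-0.0072,0.0019,0,0,0,0],[-0.0073,0.0008,0,0,0,0]]'
python3 -m handwheel '[[0,0,0,0,0,0],[0,0,0,0,0,0],[0,0,0,0,0,0],[0,0,0,0,0,0],[0,0,0,0,0,0],[0,0,0,0,0,0],[0,0,0,0,0,0],[0,0,0,0,0,0]]'
```

```text
time: 18.55
ee_pos: [0.5894, -0.0469, 0.1311]
tcp_rot: [-179.9, -0.0, 90.0]
wrist_force: [-11.5, 1.6, 11.4]
opening: 0.0207
time: 19.22
ee_pos: [0.5894, -0.0472, 0.1312]
tcp_rot: [-179.9, 0.1, 90.0]
wrist_force: [-10.5, -2.6, 11.0]
opening: 0.0207
```

```bash
for i in 1 2; do python3 -m handwheel '[[-0.001,0,0,0,0,0],[0,0,0,0,0,0],[-0.001,0,0,0,0,0],[0,0,0,0,0,0],[0,0,0,0,0,0],[0,0,0,0,0,0],[0,0,0,0,0,0],[0,0,0,0,0,0]]'; done
```

```text
time: 19.88
ee_pos: [0.5895, -0.048, 0.1312]
tcp_rot: [-179.9, -0.1, 90.1]
wrist_force: [-10.0, 3.7, 10.9]
opening: 0.0205
time: 20.55
ee_pos: [0.5895, -0.0482, 0.1312]
tcp_rot: [-179.9, -0.3, 90.1]
wrist_force: [-9.5, 13.1, 12.0]
opening: 0.0207
```

The stop is reached: force builds to 13 N with no further travel, at TCP y -0.0482, which is the expected 0 rad direction. I'll back off the first turn, removing the overpush in the first row.

```bash
python3 -m handwheel '[[0.0165,-0.0033,0,0,0,0],[0.0118,-0.0054,0,0,0,0],[0.01,-0.0084,0,0,0,0],[0.0076,-0.0107,0,0,0,0],[0.0045,-0.0122,0,0,0,0],[0.0012,-0.013,0,0,0,0],[-0.0023,-0.0129,0,0,0,0],[-0.0054,-0.0118,0,0,0,0]]'
python3 -m handwheel '[[-0.0084,-0.01,0,0,0,0],[-0.0107,-0.0076,0,0,0,0],[-0.0122,-0.0045,0,0,0,0],[-0.013,-0.0012,0,0,0,0],[-0.0129,0.0023,0,0,0,0],[-0.0118,0.0054,0,0,0,0],[-0.01,0.0084,0,0,0,0],[-0.0076,0.0107,0,0,0,0]]'
python3 -m handwheel '[[-0.0045,0.0122,0,0,0,0],[-0.0012,0.013,0,0,0,0],[0.0023,0.0129,0,0,0,0],[0.0054,0.0118,0,0,0,0],[0.0084,0.01,0,0,0,0],[0.0107,0.0076,0,0,0,0],[0.0122,0.0045,0,0,0,0],[0.013,0.0012,0,0,0,0]]'
```

```text
time: 21.22
ee_pos: [0.5136, -0.0068, 0.1313]
tcp_rot: [179.8, 0.0, 90.1]
wrist_force: [6.7, -6.1, 4.2]
opening: 0.0207
time: 21.88
ee_pos: [0.5161, -0.0946, 0.1312]
tcp_rot: [180.0, -0.0, 90.0]
wrist_force: [-0.2, 6.9, 8.7]
opening: 0.0207
time: 22.55
ee_pos: [0.5894, -0.0477, 0.1311]
tcp_rot: [-180.0, 0.1, 90.0]
wrist_force: [-10.5, -3.1, 12.1]
opening: 0.0209
```

```bash
python3 -m handwheel '[[0.0129,-0.0023,0,0,0,0],[0.0118,-0.0054,0,0,0,0],[0.01,-0.0084,0,0,0,0],[0.0076,-0.0107,0,0,0,0],[0.0045,-0.0122,0,0,0,0],[0.0012,-0.013,0,0,0,0],[-0.0023,-0.0129,0,0,0,0],[-0.0054,-0.0118,0,0,0,0]]'
python3 -m handwheel '[[-0.0084,-0.01,0,0,0,0],[-0.0107,-0.0076,0,0,0,0],[-0.0122,-0.0045,0,0,0,0],[-0.013,-0.0012,0,0,0,0],[-0.0129,0.0023,0,0,0,0],[-0.0118,0.0054,0,0,0,0],[-0.01,0.0084,0,0,0,0],[-0.0076,0.0107,0,0,0,0]]'
python3 -m handwheel '[[-0.0045,0.0122,0,0,0,0],[-0.0012,0.013,0,0,0,0],[0.0023,0.0129,0,0,0,0],[0.0054,0.0118,0,0,0,0],[0.0084,0.01,0,0,0,0],[0.0107,0.0076,0,0,0,0],[0.0122,0.0045,0,0,0,0],[0.013,0.0012,0,0,0,0]]'
python3 -m handwheel '[[0,-0.001,0,0,0,0],[0,0,0,0,0,0],[0,0,0,0,0,0],[0,0,0,0,0,0],[0,0,0,0,0,0],[0,0,0,0,0,0],[0,0,0,0,0,0],[0,0,0,0,0,0]]'
python3 - <<'E'
from h import *
from workcell import cams,monitor
c=cams.camera("scene");o=monitor.get_obs();print(o)
cv2.imwrite("pics/s9.png",c["img"][60:340,60:460,::-1].repeat(2,0).repeat(2,1));Z=cloud(c);z=Z[...,2]
W0=np.load("sceneW.npy")
for nm,Q in(("cart",Z[(np.hypot(Z[...,0]-.5471,Z[...,1]+.2177)<.026)&(z>.084)&(z<.132)]),):
    for a in(.09,.1,.11,.12,.13):
        S=Q[abs(Q[:,2]-a)<.005]
        if len(S)>8:print(a,len(S),circ(S,.018,(.5471,-.2177)))
m=(np.hypot(Z[...,0]-.5471,Z[...,1]+.2177)<.03)&(z>.12)&(z<.15);print("cart top",np.percentile(z[m],[50,90,99]) if m.any() else None)
E
```

```text
time: 23.22
ee_pos: [0.5132, -0.0071, 0.1312]
tcp_rot: [179.8, 0.0, 90.1]
wrist_force: [6.2, -5.2, 6.1]
opening: 0.0207
time: 23.88
ee_pos: [0.5161, -0.0945, 0.1312]
tcp_rot: [180.0, -0.0, 90.0]
wrist_force: [-0.2, 6.1, 9.9]
opening: 0.0207
time: 24.55
ee_pos: [0.5894, -0.0477, 0.1311]
tcp_rot: [-180.0, 0.1, 90.0]
wrist_force: [-9.8, -3.3, 14.1]
opening: 0.0206
time: 25.22
ee_pos: [0.5891, -0.0472, 0.1312]
tcp_rot: [179.9, -0.0, 90.0]
wrist_force: [1.4, 2.1, 9.3]
opening: 0.0208
{'time': 25.2667, 'q': array([-4.60641185e+00,  9.72658121e+00,  2.19377878e+00,  8.23334367e+01,
        5.07390467e-02,  8.53497431e+01]), 'qd': array([ 0.03207182,  0.13647531, -0.0140712 ,  0.02584211, -0.08703765,
        0.00104821]), 'joint_efforts': array([-1.30115826e+00, -5.30297756e+01,  4.23983932e+01,  3.91541300e-01,
       -6.01443406e-01, -3.01390144e-03]), 'ee_pos': array([ 0.58909828, -0.04722748,  0.13123937]), 'tcp_rot': array([ 1.79862566e+02, -3.97274645e-02,  9.00439519e+01]), 'wrist_force': array([0.9737987 , 2.35831012, 8.07591311]), 'torque': array([ 0.3992446 , -0.23028754, -0.02559273]), 'opening': 0.020688213025688455}
0.09 60 [ 0.54633076 -0.2194335 ]
0.1 65 [ 0.54633492 -0.21922713]
0.11 63 [ 0.54640502 -0.21852939]
0.12 68 [ 0.54656735 -0.21849628]
0.13 58 [ 0.54685044 -0.21843639]
cart top [0.13458861 0.13630888 0.13745072]
```

View pics/s9.png

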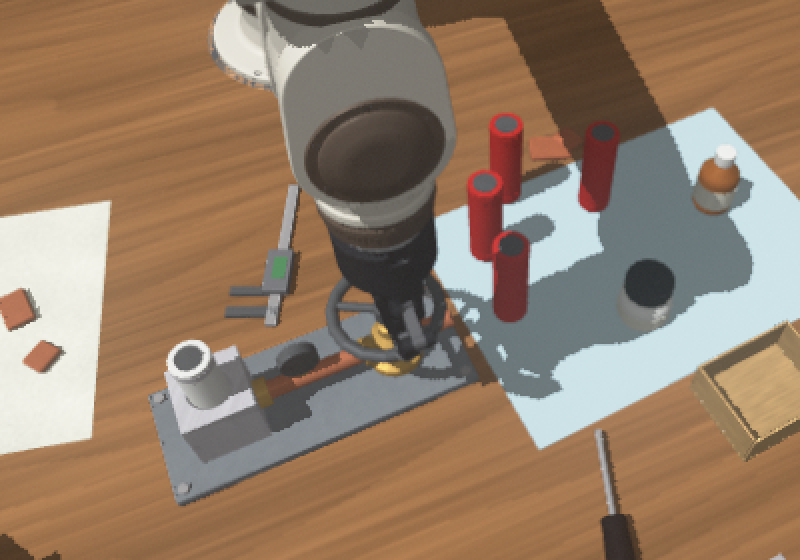

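The cartridge stands seated in the block (top at about (190,358)), the gripper holds the handle, and the bystanders look undisturbed. The TCP is back at its stop position after two turns, so I'm handing in.

```bash
python3 -c "
from workcell import order;print(order.job_done())"
```

```text
the job is handed in; nothing more can be done
None
```

The job is handed in at about 25 s of the 69 s allowed. The simulator gave no verdict, so what follows comes from my own measurements.

**What I did**
- I gripped the white cartridge and lowered it into the socket, keeping hold of it until it pressed on the floor with about 22 N.
- I released it, took the crank handle and closed the valve clockwise from about 2.37 rad to its stop.
- I backed the valve off two full turns and stayed on the handle.

**Last checks**
- **Cartridge:** Its top rose 20.1 mm from its standing height while still gripped, which puts the base on the socket floor. At the end the top read about 135 mm. The side fit showed about 0.03 rad of lean, within the 0.06 limit.
- **Valve stop:** The force rose to 13 N with no further travel, at the handle angle where the closed stop should be.
- **Wheel after two turns:** The gripper came back to within 1 mm of where it was at the stop. That is about 12.57 to 12.6 rad, and still. I inferred this from the gripper's position; the wheel angle is not read directly.
- **Grip:** The fingers were commanded to 40 N at an opening of 20.7 mm on the 22 mm handle. The grasp point was about 5 mm above the handle's middle.
- **Bystanders:** They looked undisturbed in the last picture, though I didn't measure their positions again and not all of them were fully in view.

**Disagreement:** The top and scene cameras differed by about 4 mm in x. I relied on the wrist camera, and the fits confirmed it.

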